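Shut and lock the analyser's access panel

ROBOT

A 6-joint arm with a two-finger parallel gripper is mounted at the origin on the work surface. World frame = base frame: x ahead of the robot, y to its left, z up, the work surface at z = 0. Lengths are in m, angles in rad, forces in N, time in s.
With the tool pointing down it reaches from about 0.275 to 0.75 m from the base axis. Payload 10.2 kg.
Tool frame: the origin (TCP) lies midway between the tips of the shut fingers; the grasp point (between the pads) lies 19 mm behind it (manip.grip_point_offset is the distance from the TCP to the grasp point, in m); x points along the fingers, y is the direction in which the jaws open and shut, and the axes are right-handed (so a half turn about x gives the same grasp; the last joint's range is limited). The gripper opens to 88 mm and grips with 3 to 60 N. Pads are 18 mm wide; open, the fingers measure 123 mm over their backs; the gripper's body (75 mm by 187 mm) begins 45 mm behind the grasp point.
Start: joints at [1.054, 0.313, 1.498, -0, 1.331, -0.223], TCP at [0.152, 0.503, 0.2] pointing down, gripper open.
Joint ranges: [-2.94, 2.94], [-0.97, 2.17], [0.19, 2.56], [-1.23, 4.37], [0.02, 3.11], [-2.88, 2.88]. Speed limits (rad/s): [2.39, 2.39, 3.01, 3.14, 3.14, 3.14].

INTERFACE

Orientations are given as a unit quaternion [w, x, y, z].
In Python, from station import manip gives the robot as it stands.
- The arm moves only by the tool step_arm, never from a script. Its argument "deltas" is a list of rows, each an object of numbers: "x", "y", "z": the shift along the tool's x, y, z in mm; "rx", "ry", "rz": the turn, a rotation vector about the tool's x, y, z in rad; "fingers": the opening, from 0 (shut) to 1 (fully open). In form: [{"x": .., "y": .., "z": .., "rx": .., "ry": .., "rz": .., "fingers": ..}, ...]. A call has 1 to 20 rows; each row is the pose to reach, as a shift and turn from the pose commanded when the call began, along the tool's axes at that moment; what a row does not reach only later rows make up. A row lasts 1/12 s, in which the tool goes at most 41.7 mm and 7.16 degrees, less where a joint would pass 70% of its speed; a pose out of reach is approached as far as the arm can. A call with a gripper value outside its range is refused whole. The fingers move at their own pace and stop on an object; "newtons" is the grip in N (left out, the last holds). Time passes only in rows, so rows that repeat a pose let the fingers close. It gives the time, the measured TCP pose, the force and the opening at its end, in the units of the state.
- manip.observe(): the state, without advancing time (a new reading comes with each control period).
- manip.grab_frame(name): name is "scene" or "top" or "wrist"; returns a dict with "img" (400x640x3 uint8, red, green, blue), "z_map" (400x640 float32, m along the optical axis (not along the pixel's ray), 0 where there is no reading), "K" (3x3 intrinsics, pixels), "k1" (the pictures are not rectified: a ray, as slopes to the right and down, at radius r is drawn at 1 + k1 r^2 times it, then the intrinsics apply), "position" and "rotation" of the camera in the world. Camera axes: x right, y down, z forward; pixel columns grow to the right and rows downward; lengths in m; the calibration is good to about 2 mm. A picture is of the moment at which its call begins.
- manip.sign_off(): hands the job in, once; it reports no verdict.
The state is a dict: "time": time; "joint_positions": joint angles; "joint_vel": joint speeds; "effort": joint torques, N m; "tcp_pos": TCP position; "tcp_rot": TCP orientation; "wrist_force": force on the tool from outside, world axes, zero at the start; "torque": the same for the moment, N m; "finger_gap": opening from 0.0 (shut) to 1.0 (fully open).
Only numpy, scipy, OpenCV 4.12 (cv2) and the standard library are available. Lean on these libraries where they do the work, as an engineer would, in place of code of your own. Each camera call takes 0.05 s, during which the arm holds its last target. There are 200 camera calls.

TASK

The bench analyser's white access panel has been left standing ajar. With the fingertips, push it down until it is fully shut, then set the fingertips in the slot of its blue quarter-turn fastener and turn it clockwise (seen from above) until it stops and the panel is locked. Grasp and lift nothing, do not raise the panel, leave the pot, bottle and slide box where they stand, and finish clear of everything.

Things in the scene. Friction and masses are not known exactly. Their poses are not given: they have to be found in the camera images.
- housing_top (a point): Centre of the flat top of the white bench analyser, a fixed box 320 mm (its x) by 380 mm (y) by 150 mm tall. This point is 150 mm above the bench. x points from its front (display side, facing the robot) to its back, z up. The access panel covers y = -160 to +60 mm of the top; the rest is a deck with a pot and a slide box on it.
- lid (a joint): Angle of the access panel, rad: 0 = fully shut (lying on the analyser's top), positive = front edge raised. Starts at 0.25 to 0.5. The hinge is stiff: the panel stays where it is left, and 1 to 3 N down at its front edge pushes it shut. If the fastener is turned first, its tongue keeps the panel from shutting.
- lid_hinge (a point): Midpoint of the panel's hinge line (along this frame's y), at the panel's back, level with its underside. The frame moves with the panel: x from the front edge to the hinge (level when shut), z out of the upper face. The panel is a white plate 260 mm long (x = -260 to 0 mm), 220 mm wide, 10 mm thick.
- lid_press (a point): A good place to push the panel: on its upper face, midway across, 20 mm from the front edge, 240 mm from the hinge. Same axes as lid_hinge. The free strip between the fastener's collar and the front edge is 40 mm deep.
- dial (a joint): Turn of the quarter-turn fastener, rad, growing clockwise seen from above: 0 = unlocked, slot across the panel, towards the orange marks; hard stop at 1.571 = locked, slot front to back, towards the green marks. Starts at 0 to 0.35; steady friction 0.06 N m; stays where left. Turned, its tongue reaches under a keeper and holds the panel shut.
- slot (a point): Centre of the slot's floor, on the fastener's axis, midway across the panel, 165 mm from the hinge; 164 mm above the bench when shut. x runs along the slot, z is the axis. The head, 92 mm round, has two blue cheeks with a dark slot between, 40 mm wide, 16 mm deep, right across; its floor is 4 mm above the panel. A fixed black collar, 96 mm inside, 110 mm outside, 18 mm tall, surrounds it.
- pot_mid (a point): Centre of a specimen pot with a yellow cap, 44 mm diameter, 55 mm tall, standing at the front of the analyser's deck. Leave it alone.
- stain_mid (a point): Centre of an amber bottle with a black cap, 54 mm diameter, 120 mm tall, standing on the bench on the analyser's +y side. Leave it alone.
- slidebox_mid (a point): Centre of a green slide box, 85 by 60 by 35 mm, lying at the back of the analyser's deck. Leave it alone.

How it is judged:
On the way, in this order (a step that is already met when the one before it is completed fails the run):
1. the panel is pushed fully shut, the fastener not yet turned (value of joint lid below 0.02 rad and value of joint dial below 0.8 rad), for 0.2 s.
2. the fastener is turned to its locked stop with the panel shut (value of joint dial above 1.46 rad and value of joint lid below 0.025 rad), for 0.2 s.
At the end, for the whole second after the job is handed in: The panel is shut (within 0.025 rad), the fastener is turned clockwise to its stop (at least 1.46 of 1.571 rad), and the pot, bottle and slide box are within 20 mm of where they stood (all of step 2 and distance of each of pot_mid, stain_mid, slidebox_mid from where it was at the start of the episode below 0.02 m); the robot touches nothing.
It fails at once if the panel is raised well above where it stood (value of joint lid above 0.6 rad).
It fails at once if the pot, bottle or slide box is moved or lifted by more than 20 mm (distance of any of pot_mid, stain_mid, slidebox_mid from where it was at the start of the episode above 0.02 m).
It also fails if it takes over 51 s, if anything falls off the work surface, if the arm or the gripper's body presses on something with over 40 N, if the wrist force passes 120 N, or if a joint passes its speed limit or range.

## Working session

There is one attempt and no reset: what is moved stays moved. The work goes in short steps, Python scripts to look and compute and a tool call to move; the robot and the scene stay as the last step left them, time stands still between calls to the robot, and variables do not carry over. Pictures are saved under pics/ and viewed, about 8 in all and at most 12, crops included, and the job is handed in when it is done.

Besides the shell and the picture viewer there is one more tool, called after ">>>" in YAML: its name, and indented under it one key for each argument. step_arm: Moves the arm, as the interface text tells. Its arguments: {"type":"object","properties":{"deltas":{"type":"array","items":{"type":"object","properties":{"x":{"type":"number"},"y":{"type":"number"},"z":{"type":"number"},"rx":{"type":"number"},"ry":{"type":"number"},"rz":{"type":"number"},"fingers":{"type":"number"}}}},"newtons":{"type":"number"}},"required":["deltas"]}

```bash
mkdir -p pics; cat > h.py <<'E'
from station import manip
import numpy as np, cv2
def snap(n,f):
    d=manip.grab_frame(n); cv2.imwrite('pics/'+f+'.png',d['img'][...,::-1]); np.savez('pics/'+f+'.npz',**d); return d
def load(f): return dict(np.load('pics/'+f+'.npz'))
def pt(d,u,v,z=None):
    K=d['K'];s=np.array([(u-K[0,2])/K[0,0],(v-K[1,2])/K[1,1]]);q=s.copy()
    for _ in range(20): q=s/(1+float(d['k1'])*(q@q))
    if z is None:
        w=d['z_map'][int(v)-1:int(v)+2,int(u)-1:int(u)+2];z=np.median(w[w>0])
    return np.array(d['rotation'])@np.array([q[0]*z,q[1]*z,z])+d['position']
E
python3 - <<'E'
from h import *
for n in ('scene','top'):
    d=snap(n,n+'0'); print(n,d['position'],d['k1'])
print(manip.observe())
E
```

```text
scene [0.89845139 0.42995018 0.67736991] 0.0068458333541068644
top [0.5020568  0.11371128 0.86547498] -0.1002871880028974
{'time': 0.1, 'joint_positions': array([ 1.05360159e+00,  3.13367095e-01,  1.49835776e+00, -3.22600364e-05,
        1.33102605e+00, -2.23408582e-01]), 'joint_vel': array([ 1.67051659e-04, -1.21789615e-03,  3.32259561e-05,  1.19814138e-03,
       -1.77489951e-03, -2.51752155e-04]), 'effort': array([ 3.01775362e-03, -4.02813256e+01, -2.52644616e+01,  6.95386226e-02,
        3.42074863e-02, -2.30687243e-05]), 'tcp_pos': array([0.1519149 , 0.50225518, 0.19963339]), 'tcp_rot': array([ 0.69935407,  0.10310749,  0.69962981, -0.10387901]), 'wrist_force': array([-0.10356494,  0.13274945, -0.52399116]), 'torque': array([ 0.03684348, -0.01488927,  0.02531573]), 'finger_gap': 1.0054983066924625}
```

View pics/top0.png

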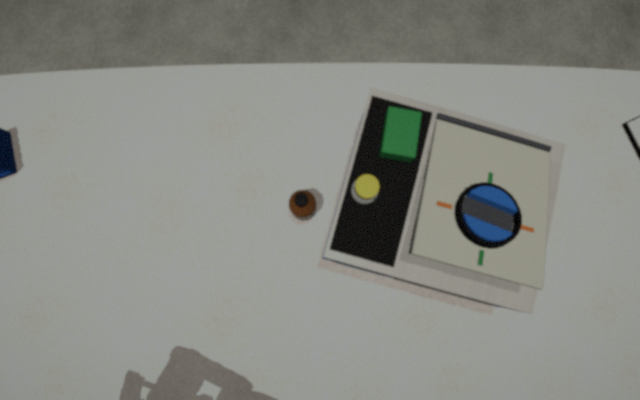

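View pics/scene0.png

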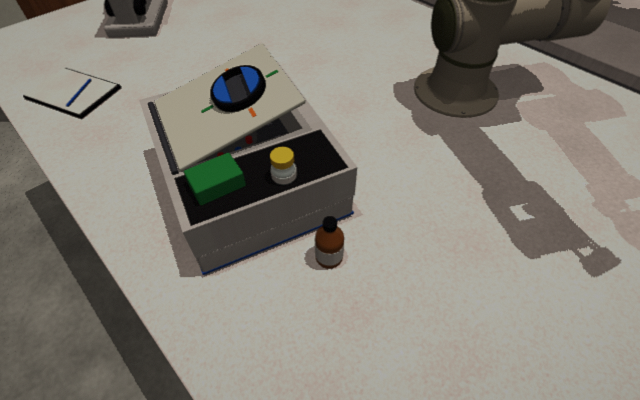

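Top view: panel corners are at about (411,253), (543,287), (551,152) and (437,120). The dial is at (489,214) with the slot nearly across, the pot at (367,187) and the bottle at (303,204). The scene view shows the panel ajar, with nothing in front of it.

```bash
python3 - <<'E'
from h import *
d=load('top0')
for n,p in dict(FL=(415,250),FR=(540,283),BR=(548,155),BL=(438,125),dial=(489,214),gF=(481,258),gB=(490,177),oL=(443,205),oR=(527,229),deckFL=(335,247),deckFR=(392,263),deckBL=(376,99),deckBR=(430,112),rimFL=(327,258),slotL=(467,206),slotR=(510,222)).items(): print(n,pt(d,*p).round(4))
# plane of panel
P=[]
for u in range(415,550,3):
  for v in range(120,285,3):
    inside=cv2.pointPolygonTest(np.array([(418,247),(537,280),(545,158),(441,130)],np.int32),(u,v),False)>0
    if inside and np.hypot(u-489,v-214)>42: P.append(pt(d,u,v))
P=np.array(P);P=P[np.isfinite(P).all(1)];c=np.median(P,0)
for _ in range(4):
    w=np.linalg.svd(P-P.mean(0))[2][2]; r=(P-P.mean(0))@w; P=P[abs(r)<.004]
w*=np.sign(w[2]); print('n',w,P.mean(0),'tilt',np.arccos(w[2]),'yaw',np.arctan2(-w[1],-w[0]),len(P),r.std())
# slot dark
hsv=cv2.cvtColor(d['img'],cv2.COLOR_RGB2HSV)
b=((hsv[...,0]>100)&(hsv[...,0]<125)&(hsv[...,1]>120)&(hsv[...,2]>60)).astype(np.uint8)
b[:,:440]=0;b[:,540:]=0
n,l,s,ce=cv2.connectedComponentsWithStats(b)
for i in range(1,n):
    if s[i,4]>50: print(ce[i],s[i,4],pt(d,*ce[i]).round(4))
E
```

```text
Traceback (most recent call last):
  File "h.py", line 11, in pt
    return np.array(d['rotation'])@np.array([q[0]*z,q[1]*z,z])+d['position']
           ~~~~~~~~~~~~~~~~~~~~~~~^~~~~~~~~~~~~~~~~~~~~~~~~~~~
ValueError: matmul: Input operand 1 has a mismatch in its core dimension 0, with gufunc signature (n?,k),(k,m?)->(n?,m?) (size 3 is different from 4)
```

Rotation is a quaternion.

```bash
sed -i "s/np.array(d\['rotation'\])@/R(d['rotation'])@/" h.py; cat >> h.py <<'E'
from scipy.spatial.transform import Rotation
def R(q): return Rotation.from_quat(np.roll(q,-1)).as_matrix()
E
cat > m.py <<'E'
from h import *
d=load('top0')
for n,p in dict(FL=(415,250),FR=(540,283),BR=(548,155),BL=(438,125),dial=(489,214),gF=(481,258),gB=(490,177),oL=(443,205),oR=(527,229),deckFL=(335,247),deckFR=(392,263),deckBL=(376,99),deckBR=(430,112),rimFL=(327,258),slotL=(467,206),slotR=(510,222)).items(): print(n,pt(d,*p).round(4))
P=[]
for u in range(415,550,3):
  for v in range(120,285,3):
    inside=cv2.pointPolygonTest(np.array([(418,247),(537,280),(545,158),(441,130)],np.int32),(u,v),False)>0
    if inside and np.hypot(u-489,v-214)>42: P.append(pt(d,u,v))
P=np.array(P);P=P[np.isfinite(P).all(1)]
for _ in range(4):
    w=np.linalg.svd(P-P.mean(0))[2][2]; r=(P-P.mean(0))@w; P=P[abs(r)<.004]
w*=np.sign(w[2]); print('n',w,P.mean(0),'tilt',np.arccos(w[2]),'yaw',np.arctan2(-w[1],-w[0]),len(P),r.std())
hsv=cv2.cvtColor(d['img'],cv2.COLOR_RGB2HSV)
b=((hsv[...,0]>100)&(hsv[...,0]<125)&(hsv[...,1]>120)&(hsv[...,2]>60)).astype(np.uint8)
b[:,:440]=0;b[:,540:]=0
n,l,s,ce=cv2.connectedComponentsWithStats(b)
for i in range(1,n):
    if s[i,4]>50: print(ce[i],s[i,4],pt(d,*ce[i]).round(4))
E
python3 m.py
```

```text
FL [ 0.522  -0.0348  0.2253]
FR [ 0.4652 -0.2353  0.2241]
BR [ 0.6898 -0.3037  0.1633]
BL [ 0.7452 -0.1015  0.1624]
dial [ 0.5788 -0.1656  0.2048]
gF [ 0.5073 -0.1406  0.2221]
gB [ 0.6451 -0.1808  0.184 ]
oL [ 0.5949 -0.0894  0.2032]
oR [ 0.553  -0.23    0.2039]
deckFL [0.5318 0.0864 0.1515]
deckFR [ 0.5028 -0.011   0.1516]
deckBL [0.7986 0.0068 0.1518]
deckBR [ 0.7735 -0.0913  0.1523]
rimFL [0.5135 0.1001 0.1372]
slotL [ 0.5927 -0.1294  0.2038]
slotR [ 0.5649 -0.2     0.2064]
n [ 0.24276207 -0.07143148  0.96745239] [ 0.60867575 -0.16271529  0.19352939] tilt 0.25583479364815875 yaw 2.8554241728871763 915 0.0004940441011714805
[493.67861557 197.9394314 ] 809 [ 0.6038 -0.171   0.2152]
[485.94516595 229.17604618] 693 [ 0.5521 -0.1487  0.229 ]
```

```bash
cat >> h.py <<'E'
def go(p,phi):
    """deltas (mm, rotvec) from measured pose to tool-down pose at p, tool y at world yaw phi"""
    o=manip.observe(); A=R(o['tcp_rot']); x=np.array([0,0,-1.]); y=np.array([np.cos(phi),np.sin(phi),0])
    B=np.c_[x,y,np.cross(x,y)]
    print('xyz mm',(A.T@(np.array(p)-o['tcp_pos'])*1000).round(1),'rv',Rotation.from_matrix(A.T@B).as_rotvec().round(4),
      'cur',o['tcp_pos'].round(4),'phi',np.arctan2(A[1,1],A[0,1]).round(4),'tilt',A[:,0].round(3),'j',o['joint_positions'].round(3),'F',o['wrist_force'].round(2),'T',o['torque'].round(2),'gap',round(o['finger_gap'],3),'t',o['time'])
E
python3 - <<'E'
from h import *
go((.502,-.143,.290),1.285)
go((.502,-.143,.290),1.285-np.pi)
E
```

```text
xyz mm [ -89.9 -516.3  521.9] rv [-0.008  -0.0002  0.0011] cur [0.1519 0.5023 0.1996] phi 1.277 tilt [-0.001 -0.001 -1.   ] j [ 1.054  0.313  1.498 -0.     1.331 -0.223] F [-0.1   0.13 -0.52] T [ 0.04 -0.01  0.03] gap 1.005 t 0.1
xyz mm [ -89.9 -516.3  521.9] rv [3.1336e+00 1.8000e-03 4.0000e-04] cur [0.1519 0.5023 0.1996] phi 1.277 tilt [-0.001 -0.001 -1.   ] j [ 1.054  0.313  1.498 -0.     1.331 -0.223] F [-0.1   0.13 -0.52] T [ 0.04 -0.01  0.03] gap 1.005 t 0.1
```

>>> step_arm:
  deltas:
    - {"x": -40,"fingers": 0}
    - {"x": -80,"fingers": 0}
    - {"x": -90,"y": -30,"z": 30,"fingers": 0}
    - {"x": -90,"y": -60,"z": 60,"fingers": 0}
    - {"x": -90,"y": -90,"z": 90,"fingers": 0}
    - {"x": -90,"y": -120,"z": 120,"fingers": 0}
    - {"x": -90,"y": -150,"z": 150,"fingers": 0}
    - {"x": -90,"y": -180,"z": 180,"fingers": 0}
    - {"x": -90,"y": -210,"z": 210,"fingers": 0}
    - {"x": -90,"y": -240,"z": 240,"fingers": 0}
    - {"x": -90,"y": -270,"z": 270,"fingers": 0}
    - {"x": -90,"y": -300,"z": 300,"fingers": 0}
    - {"x": -90,"y": -330,"z": 330,"fingers": 0}
    - {"x": -90,"y": -360,"z": 360,"fingers": 0}
    - {"x": -90,"y": -390,"z": 390,"fingers": 0}
    - {"x": -90,"y": -420,"z": 420,"fingers": 0}
    - {"x": -90,"y": -450,"z": 455,"fingers": 0}
    - {"x": -90,"y": -480,"z": 485,"fingers": 0}
    - {"x": -90,"y": -505,"z": 510,"fingers": 0}
    - {"x": -90,"y": -516,"z": 522,"fingers": 0}

```text
invalid input at $.deltas[0]: expected keys x, y, z, rx, ry, rz, fingers
```

```bash
python3 - <<'E'
from h import *
d=snap('wrist','w1')
go((.502,-.143,.250),1.285)
E
```

```text
xyz mm [ -49.9 -516.3  521.9] rv [-0.008  -0.0002  0.0009] cur [0.1519 0.5023 0.1997] phi 1.277 tilt [-0.    -0.001 -1.   ] j [ 1.054  0.313  1.498  0.     1.331 -0.223] F [-0.65 -0.79 -0.24] T [-0.    0.    0.02] gap 0.996 t 0.15
```

View pics/w1.png

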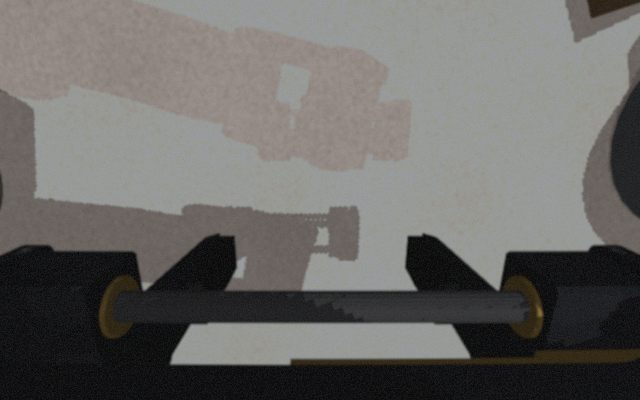

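The call was refused because every row needs all its keys, so nothing moved. The wrist view shows only the open fingers, with tips near (235,240) and (407,240), over bare bench.

>>> step_arm:
  deltas:
    - {"x": -40,"y": 0,"z": 0,"rx": 0,"ry": 0,"rz": 0,"fingers": 0}
    - {"x": -80,"y": 0,"z": 0,"rx": 0,"ry": 0,"rz": 0,"fingers": 0}
    - {"x": -90,"y": -516,"z": 522,"rx": 0,"ry": 0,"rz": 0,"fingers": 0}
    - {"x": -90,"y": -516,"z": 522,"rx": 0,"ry": 0,"rz": 0,"fingers": 0}
    - {"x": -90,"y": -516,"z": 522,"rx": 0,"ry": 0,"rz": 0,"fingers": 0}
    - {"x": -90,"y": -516,"z": 522,"rx": 0,"ry": 0,"rz": 0,"fingers": 0}
    - {"x": -90,"y": -516,"z": 522,"rx": 0,"ry": 0,"rz": 0,"fingers": 0}
    - {"x": -90,"y": -516,"z": 522,"rx": 0,"ry": 0,"rz": 0,"fingers": 0}
    - {"x": -90,"y": -516,"z": 522,"rx": 0,"ry": 0,"rz": 0,"fingers": 0}
    - {"x": -90,"y": -516,"z": 522,"rx": 0,"ry": 0,"rz": 0,"fingers": 0}
    - {"x": -90,"y": -516,"z": 522,"rx": 0,"ry": 0,"rz": 0,"fingers": 0}
    - {"x": -90,"y": -516,"z": 522,"rx": 0,"ry": 0,"rz": 0,"fingers": 0}
    - {"x": -90,"y": -516,"z": 522,"rx": 0,"ry": 0,"rz": 0,"fingers": 0}
    - {"x": -90,"y": -516,"z": 522,"rx": 0,"ry": 0,"rz": 0,"fingers": 0}
    - {"x": -90,"y": -516,"z": 522,"rx": 0,"ry": 0,"rz": 0,"fingers": 0}
    - {"x": -90,"y": -516,"z": 522,"rx": 0,"ry": 0,"rz": 0,"fingers": 0}
    - {"x": -90,"y": -516,"z": 522,"rx": 0,"ry": 0,"rz": 0,"fingers": 0}
    - {"x": -90,"y": -516,"z": 522,"rx": 0,"ry": 0,"rz": 0,"fingers": 0}
    - {"x": -90,"y": -516,"z": 522,"rx": 0,"ry": 0,"rz": 0,"fingers": 0}
    - {"x": -90,"y": -516,"z": 522,"rx": 0,"ry": 0,"rz": 0,"fingers": 0}

```text
time: 1.82
tcp_pos: [0.5031, -0.1459, 0.2893]
tcp_rot: [0.699, 0.104, 0.7, -0.104]
wrist_force: [0.5, 0.7, -0.4]
finger_gap: 0.006
```

```bash
python3 - <<'E'
from h import *
d=snap('wrist','w2')
go((.502,-.143,.250),1.285)
E
```

```text
xyz mm [38.5  4.5 -3.4] rv [-0.012  -0.0015  0.0008] cur [ 0.504  -0.1483  0.2885] phi 1.273 tilt [-0.002 -0.    -1.   ] j [-5.090e-01  2.680e-01  1.329e+00 -1.000e-03  1.546e+00 -1.782e+00] F [-0.43 -1.71 -1.42] T [-0.07  0.07 -0.02] gap 0.005 t 1.8667
```

View pics/w2.png

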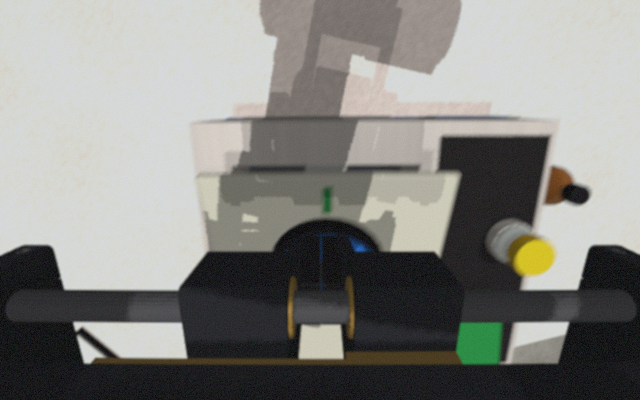

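The wrist view shows the panel's front edge at about v=172, its green front mark at (327,200), and the shut fingers centred above the strip. Next I push down.

>>> step_arm:
  deltas:
    - {"x": 20,"y": 0,"z": 0,"rx": 0,"ry": 0,"rz": 0,"fingers": 0}
    - {"x": 40,"y": 0,"z": 0,"rx": 0,"ry": 0,"rz": 0,"fingers": 0}
    - {"x": 54,"y": 0,"z": 0,"rx": 0,"ry": 0,"rz": 0,"fingers": 0}
    - {"x": 62,"y": 0,"z": 0,"rx": 0,"ry": 0,"rz": 0,"fingers": 0}
    - {"x": 68,"y": 0,"z": 0,"rx": 0,"ry": 0,"rz": 0,"fingers": 0}
    - {"x": 74,"y": 0,"z": 0,"rx": 0,"ry": 0,"rz": 0,"fingers": 0}
    - {"x": 80,"y": 0,"z": 0,"rx": 0,"ry": 0,"rz": 0,"fingers": 0}
    - {"x": 86,"y": 0,"z": 0,"rx": 0,"ry": 0,"rz": 0,"fingers": 0}
    - {"x": 92,"y": 0,"z": 0,"rx": 0,"ry": 0,"rz": 0,"fingers": 0}
    - {"x": 98,"y": 0,"z": 0,"rx": 0,"ry": 0,"rz": 0,"fingers": 0}
    - {"x": 104,"y": 0,"z": 0,"rx": 0,"ry": 0,"rz": 0,"fingers": 0}
    - {"x": 110,"y": 0,"z": 0,"rx": 0,"ry": 0,"rz": 0,"fingers": 0}
    - {"x": 116,"y": 0,"z": 0,"rx": 0,"ry": 0,"rz": 0,"fingers": 0}
    - {"x": 120,"y": 0,"z": 0,"rx": 0,"ry": 0,"rz": 0,"fingers": 0}
    - {"x": 124,"y": 0,"z": 0,"rx": 0,"ry": 0,"rz": 0,"fingers": 0}
    - {"x": 127,"y": 0,"z": 0,"rx": 0,"ry": 0,"rz": 0,"fingers": 0}
    - {"x": 129,"y": 0,"z": 0,"rx": 0,"ry": 0,"rz": 0,"fingers": 0}
    - {"x": 129,"y": 0,"z": 0,"rx": 0,"ry": 0,"rz": 0,"fingers": 0}
    - {"x": 129,"y": 0,"z": 0,"rx": 0,"ry": 0,"rz": 0,"fingers": 0}

```text
time: 3.45
tcp_pos: [0.5023, -0.1426, 0.1611]
tcp_rot: [0.7, 0.103, 0.699, -0.103]
wrist_force: [0.2, 0.5, 0.1]
finger_gap: 0.002
```

```bash
python3 - <<'E'
from h import *
go((.502,-.143,.157),1.285)
E
```

```text
xyz mm [ 4.1 -0.5 -0.2] rv [-0.008   0.0001 -0.    ] cur [ 0.5023 -0.1426  0.1611] phi 1.277 tilt [ 0. -0. -1.] j [-0.501  0.34   1.566  0.     1.236 -1.778] F [0.21 0.46 0.09] T [-0.   -0.02 -0.03] gap 0.002 t 3.45
```

>>> step_arm:
  deltas:
    - {"x": 1,"y": 0,"z": 0,"rx": 0,"ry": 0,"rz": 0,"fingers": 0}
    - {"x": 2,"y": 0,"z": 0,"rx": 0,"ry": 0,"rz": 0,"fingers": 0}
    - {"x": 3,"y": 0,"z": 0,"rx": 0,"ry": 0,"rz": 0,"fingers": 0}
    - {"x": 3,"y": 0,"z": 0,"rx": 0,"ry": 0,"rz": 0,"fingers": 0}
    - {"x": 3,"y": 0,"z": 0,"rx": 0,"ry": 0,"rz": 0,"fingers": 0}

```text
time: 3.87
tcp_pos: [0.5023, -0.1425, 0.1581]
tcp_rot: [0.7, 0.103, 0.699, -0.104]
wrist_force: [-0.2, -0.3, 0.2]
finger_gap: 0.006
```

>>> step_arm:
  deltas:
    - {"x": 1,"y": 0,"z": 0,"rx": 0,"ry": 0,"rz": 0,"fingers": 0}
    - {"x": 2,"y": 0,"z": 0,"rx": 0,"ry": 0,"rz": 0,"fingers": 0}
    - {"x": 3,"y": 0,"z": 0,"rx": 0,"ry": 0,"rz": 0,"fingers": 0}
    - {"x": 3,"y": 0,"z": 0,"rx": 0,"ry": 0,"rz": 0,"fingers": 0}

```text
time: 4.2
tcp_pos: [0.5022, -0.1425, 0.1549]
tcp_rot: [0.699, 0.104, 0.7, -0.103]
wrist_force: [0.2, 0.5, -0.1]
finger_gap: 0.006
```

```bash
python3 - <<'E'
from h import *
go((.502,-.143,.157),1.285)
d=snap('top','top1'); snap('scene','scene1')
for n,p in dict(FL=(415,250),FR=(540,283),BR=(548,155),BL=(438,125),deckFR=(392,263),deckBR=(430,112)).items(): print(n,pt(d,*p).round(4))
a=cv2.imread('pics/top1.png')[80:320,300:580];b=cv2.imread('pics/scene1.png')[20:280,80:400]
cv2.imwrite('pics/c1.png',np.hstack([cv2.resize(a,(400,343)),cv2.resize(b,(400,343))]))
E
```

```text
xyz mm [-2.1 -0.5 -0. ] rv [-0.008  -0.0002 -0.    ] cur [ 0.5022 -0.1425  0.1549] phi 1.277 tilt [-0.  0. -1.] j [-0.501  0.346  1.574 -0.     1.221 -1.778] F [ 0.18  0.47 -0.1 ] T [0.01 0.03 0.01] gap 0.006 t 4.2
FL [ 0.523  -0.0421  0.1935]
FR [ 0.4787 -0.1069  0.4601]
BR [ 0.6906 -0.3053  0.1606]
BL [ 0.7455 -0.1017  0.1618]
deckFR [ 0.5028 -0.0111  0.1508]
deckBR [ 0.7743 -0.0919  0.1503]
```

View pics/c1.png

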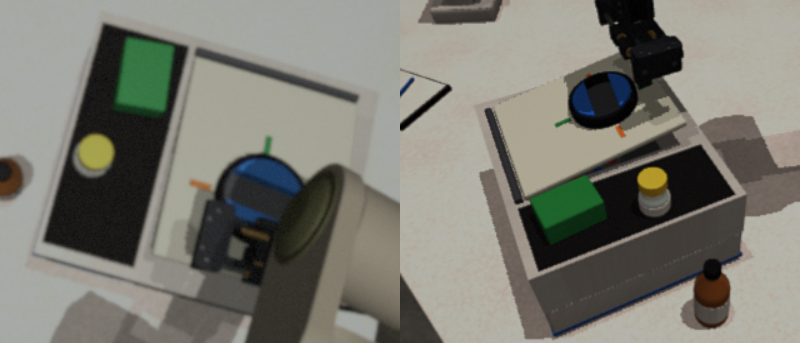

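The panel has only partly closed, yet the fingertips are already low. They may be past the front edge, so I'm looking closer.

```bash
python3 - <<'E'
from h import *
d=snap('wrist','w3')
a=cv2.imread('pics/scene1.png')[20:150,150:370]
b=cv2.imread('pics/w3.png')[100:330,150:480]
cv2.imwrite('pics/c2.png',np.vstack([cv2.resize(a,(508,300),interpolation=cv2.INTER_CUBIC),cv2.resize(b,(508,300))]))
t=load('top1')
for u,v in [(420,150),(440,160),(425,200),(418,240),(440,195),(412,262),(430,268)]: print(u,v,pt(t,u,v).round(4))
# project tcp into scene
s=load('scene1'); 
for p in [(.502,-.1425,.155),(.502,-.1425,.19)]:
    c=R(s['rotation']).T@(np.array(p)-s['position']); q=c[:2]/c[2]; q=q*(1+s['k1']*(q@q)); print(s['K'][0,0]*q[0]+s['K'][0,2],s['K'][1,1]*q[1]+s['K'][1,2])
E
```

```text
420 150 [ 0.7021 -0.069   0.1517]
440 160 [ 0.6784 -0.0983  0.1718]
425 200 [ 0.6068 -0.0656  0.1815]
418 240 [ 0.5393 -0.0483  0.1912]
440 195 [ 0.6154 -0.0924  0.1796]
412 262 [ 0.5038 -0.0461  0.1501]
430 268 [ 0.4928 -0.0771  0.1504]
275.6953502303494 99.7570817788657
274.08841043177705 85.66420434001768
```

View pics/c2.png

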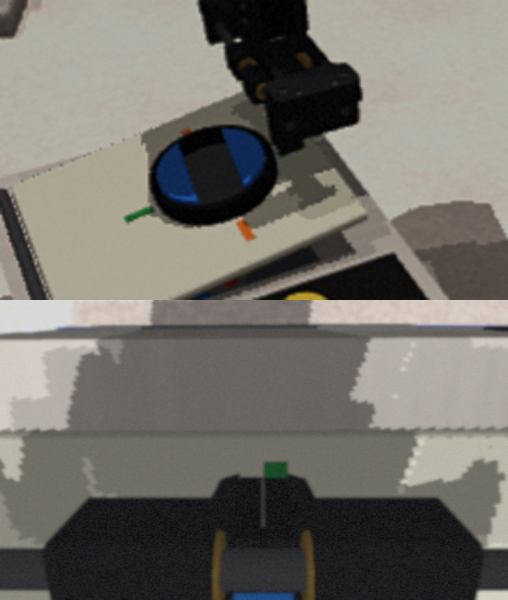

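```bash
python3 - <<'E'
from h import *
s=load('scene1'); w=load('w3')
for u,v in [(275,84),(273,82),(278,80),(290,65),(270,70),(285,92),(265,88)]: print('scene',u,v,pt(s,u,v).round(4))
for u,v in [(300,290),(320,290),(340,290),(300,284),(320,284),(335,281),(330,279),(300,270),(328,300)]: print('wrist',u,v,pt(w,u,v).round(4))
print(w['position'],w['rotation'])
o=manip.observe();print(o['tcp_pos'],o['wrist_force'],o['effort'])
E
```

```text
scene 275 84 [ 0.5074 -0.1309  0.2025]
scene 273 82 [ 0.5525 -0.0716  0.2587]
scene 278 80 [ 0.5441 -0.0677  0.2608]
scene 290 65 [ 0.5245 -0.0553  0.2877]
scene 270 70 [ 0.5598 -0.0658  0.2888]
scene 285 92 [ 0.5035 -0.1051  0.1952]
scene 265 88 [ 0.5341 -0.1279  0.2077]
wrist 300 290 [ 0.4908 -0.1467  0.2446]
wrist 320 290 [ 0.4961 -0.141   0.2393]
wrist 340 290 [ 0.4979 -0.1337  0.24  ]
wrist 300 284 [ 0.4912 -0.1472  0.2399]
wrist 320 284 [ 0.5087 -0.1448  0.214 ]
wrist 335 281 [ 0.4951 -0.1348  0.2377]
wrist 330 279 [ 0.4945 -0.1365  0.2364]
wrist 300 270 [ 0.4909 -0.1478  0.2299]
wrist 328 300 [ 0.4777 -0.1332  0.2746]
[ 0.43388417 -0.12180562  0.3405152 ] [0.11248246 0.79515611 0.59005899 0.0830954 ]
[ 0.5022457  -0.14251588  0.15505639] [ 0.1692776  -0.74454928  0.2172146 ] [-1.76593800e-03 -4.05415499e+01 -2.40608454e+01 -2.86281231e-02
  6.86521456e-02 -1.06420268e-05]
```

```bash
python3 - <<'E'
from h import *
w=load('w3')
for v in range(224,290,6): print(v,[pt(w,u,v).round(3).tolist() for u in (300,318,336)])
s=load('scene1')
for v in range(76,98,2): print(v,[pt(s,u,v).round(3).tolist() for u in (268,274,280)])
E
```

```text
224 [[0.484, -0.148, 0.195], [0.487, -0.139, 0.195], [0.489, -0.131, 0.195]]
230 [[0.488, -0.149, 0.195], [0.49, -0.14, 0.194], [0.493, -0.132, 0.195]]
236 [[0.489, -0.149, 0.199], [0.493, -0.141, 0.195], [0.495, -0.132, 0.196]]
242 [[0.489, -0.149, 0.206], [0.493, -0.141, 0.202], [0.495, -0.133, 0.203]]
248 [[0.489, -0.148, 0.212], [0.493, -0.141, 0.209], [0.496, -0.133, 0.209]]
254 [[0.49, -0.148, 0.218], [0.493, -0.141, 0.215], [0.496, -0.133, 0.215]]
260 [[0.49, -0.148, 0.222], [0.495, -0.142, 0.217], [0.495, -0.134, 0.221]]
266 [[0.491, -0.148, 0.227], [0.497, -0.142, 0.218], [0.495, -0.134, 0.226]]
272 [[0.491, -0.148, 0.231], [0.5, -0.143, 0.219], [0.495, -0.134, 0.231]]
278 [[0.49, -0.147, 0.238], [0.493, -0.141, 0.235], [0.495, -0.134, 0.235]]
284 [[0.491, -0.147, 0.24], [0.493, -0.141, 0.239], [0.495, -0.135, 0.239]]
76 [[0.558, -0.077, 0.271], [0.551, -0.069, 0.271], [0.54, -0.066, 0.268]]
78 [[0.558, -0.078, 0.266], [0.551, -0.069, 0.268], [0.54, -0.066, 0.264]]
80 [[0.51, -0.151, 0.203], [0.551, -0.07, 0.263], [0.541, -0.066, 0.26]]
82 [[0.508, -0.154, 0.196], [0.51, -0.13, 0.209], [0.496, -0.129, 0.202]]
84 [[0.51, -0.152, 0.193], [0.509, -0.131, 0.203], [0.496, -0.13, 0.197]]
86 [[0.524, -0.131, 0.206], [0.508, -0.134, 0.197], [0.499, -0.127, 0.196]]
88 [[0.53, -0.123, 0.208], [0.51, -0.133, 0.193], [0.501, -0.124, 0.194]]
90 [[0.532, -0.122, 0.205], [0.513, -0.129, 0.192], [0.506, -0.118, 0.194]]
92 [[0.534, -0.12, 0.203], [0.518, -0.123, 0.193], [0.509, -0.114, 0.193]]
94 [[0.536, -0.117, 0.2], [0.521, -0.119, 0.192], [0.513, -0.109, 0.193]]
96 [[0.538, -0.116, 0.197], [0.524, -0.115, 0.191], [0.517, -0.104, 0.193]]
```

```bash
python3 - <<'E'
from h import *
for f,us in(('w1',(225,415)),('w2',(300,318,336))):
    w=load(f);print(f,w['position'])
    for v in range(228,290,6): print(v,[pt(w,u,v).round(3).tolist() for u in us])
E
```

```text
w1 [0.08364712 0.52319694 0.38514283]
228 [[0.193, 0.356, 0.001], [0.267, 0.599, 0.001]]
234 [[0.201, 0.353, 0.001], [0.275, 0.597, 0.001]]
240 [[0.13, 0.46, 0.245], [0.157, 0.55, 0.244]]
246 [[0.13, 0.462, 0.252], [0.156, 0.548, 0.251]]
252 [[0.132, 0.462, 0.255], [0.158, 0.547, 0.253]]
258 [[0.134, 0.462, 0.256], [0.161, 0.546, 0.254]]
264 [[0.137, 0.461, 0.257], [0.163, 0.545, 0.255]]
270 [[0.139, 0.46, 0.257], [0.166, 0.544, 0.256]]
276 [[0.142, 0.459, 0.258], [0.169, 0.543, 0.256]]
282 [[0.145, 0.458, 0.259], [0.171, 0.543, 0.257]]
288 [[0.147, 0.457, 0.259], [0.356, 0.58, 0.001]]
w2 [ 0.43491802 -0.12504701  0.47481547]
228 [[0.524, -0.171, 0.227], [0.526, -0.155, 0.233], [0.531, -0.141, 0.233]]
234 [[0.527, -0.171, 0.233], [0.533, -0.157, 0.23], [0.496, -0.136, 0.33]]
240 [[0.49, -0.152, 0.338], [0.494, -0.144, 0.335], [0.496, -0.136, 0.335]]
246 [[0.49, -0.152, 0.345], [0.494, -0.144, 0.342], [0.496, -0.136, 0.342]]
252 [[0.49, -0.151, 0.351], [0.494, -0.144, 0.347], [0.497, -0.137, 0.347]]
258 [[0.492, -0.152, 0.354], [0.495, -0.145, 0.352], [0.496, -0.137, 0.353]]
264 [[0.492, -0.152, 0.359], [0.498, -0.146, 0.351], [0.496, -0.137, 0.359]]
270 [[0.492, -0.151, 0.364], [0.5, -0.146, 0.352], [0.496, -0.137, 0.364]]
276 [[0.491, -0.15, 0.37], [0.494, -0.144, 0.369], [0.496, -0.138, 0.369]]
282 [[0.492, -0.15, 0.374], [0.494, -0.144, 0.373], [0.496, -0.138, 0.373]]
288 [[0.494, -0.151, 0.374], [0.496, -0.145, 0.374], [0.498, -0.138, 0.374]]
```

Both cameras place the real fingertips about 40 mm above the reported TCP: w2 shows tips at 0.33 against 0.289 reported, and the scene view shows 0.195 against 0.155. The fingers are on the panel, so I need to go about 40 mm lower than planned. I'll continue gently and watch the force.

>>> step_arm:
  deltas:
    - {"x": 6,"y": 0,"z": 0,"rx": 0,"ry": 0,"rz": 0,"fingers": 0}
    - {"x": 12,"y": 0,"z": 0,"rx": 0,"ry": 0,"rz": 0,"fingers": 0}
    - {"x": 18,"y": 0,"z": 0,"rx": 0,"ry": 0,"rz": 0,"fingers": 0}
    - {"x": 23,"y": 0,"z": 0,"rx": 0,"ry": 0,"rz": 0,"fingers": 0}
    - {"x": 27,"y": 0,"z": 0,"rx": 0,"ry": 0,"rz": 0,"fingers": 0}
    - {"x": 30,"y": 0,"z": 0,"rx": 0,"ry": 0,"rz": 0,"fingers": 0}
    - {"x": 32,"y": 0,"z": 0,"rx": 0,"ry": 0,"rz": 0,"fingers": 0}
    - {"x": 33,"y": 0,"z": 0,"rx": 0,"ry": 0,"rz": 0,"fingers": 0}
    - {"x": 34,"y": 0,"z": 0,"rx": 0,"ry": 0,"rz": 0,"fingers": 0}
    - {"x": 34,"y": 0,"z": 0,"rx": 0,"ry": 0,"rz": 0,"fingers": 0}

```text
time: 5.18
tcp_pos: [0.5023, -0.1425, 0.1218]
tcp_rot: [0.7, 0.103, 0.699, -0.104]
wrist_force: [-3.5, 0.6, 5.5]
finger_gap: 0.005
```

>>> step_arm:
  deltas:
    - {"x": 1,"y": 0,"z": 0,"rx": 0,"ry": 0,"rz": 0,"fingers": 0}
    - {"x": 2,"y": 0,"z": 0,"rx": 0,"ry": 0,"rz": 0,"fingers": 0}
    - {"x": 2,"y": 0,"z": 0,"rx": 0,"ry": 0,"rz": 0,"fingers": 0}

```text
time: 5.43
tcp_pos: [0.5024, -0.1426, 0.1217]
tcp_rot: [0.7, 0.103, 0.699, -0.104]
wrist_force: [-10.2, 4.1, 22.2]
finger_gap: 0.003
```

Firm contact at reported z = 0.122 with 22 N, so the panel is shut and the tip offset is about 38 mm. I'll back off to look at the dial.

>>> step_arm:
  deltas:
    - {"x": -30,"y": 0,"z": 0,"rx": 0,"ry": 0,"rz": 0,"fingers": 0}
    - {"x": -70,"y": 0,"z": 0,"rx": 0,"ry": 0,"rz": 0,"fingers": 0.5}
    - {"x": -90,"y": 0,"z": -35,"rx": 0,"ry": 0,"rz": 0,"fingers": 0.5}
    - {"x": -90,"y": 0,"z": -75,"rx": 0,"ry": 0,"rz": 0,"fingers": 0.5}
    - {"x": -90,"y": 0,"z": -115,"rx": 0,"ry": 0,"rz": 0,"fingers": 0.5}
    - {"x": -90,"y": 0,"z": -150,"rx": 0,"ry": 0,"rz": 0,"fingers": 0.5}
    - {"x": -90,"y": 0,"z": -150,"rx": 0,"ry": 0,"rz": 0,"fingers": 0.5}
    - {"x": -90,"y": 0,"z": -150,"rx": 0,"ry": 0,"rz": 0,"fingers": 0.5}

```text
time: 6.1
tcp_pos: [0.3583, -0.0991, 0.2098]
tcp_rot: [0.7, 0.103, 0.699, -0.104]
wrist_force: [1.4, -1.3, 0.6]
finger_gap: 0.495
```

```bash
python3 - <<'E'
from h import *
d=snap('top','top2')
a=cv2.imread('pics/top2.png')[90:310,310:580]
cv2.imwrite('pics/c3.png',cv2.resize(a,None,fx=2.7,fy=2.7,interpolation=cv2.INTER_CUBIC))
go((.5703,-.1631,.23),1.19)
E
```

```text
xyz mm [-19.8   0.3 220.5] rv [0.0866 0.0021 0.0005] cur [ 0.3592 -0.0995  0.2097] phi 1.2766 tilt [ 0.002 -0.001 -1.   ] j [-0.588 -0.044  1.885  0.     1.299 -1.864] F [0.29 0.26 0.26] T [ 0.02 -0.01  0.02] gap 0.496 t 6.15
```

View pics/c3.png

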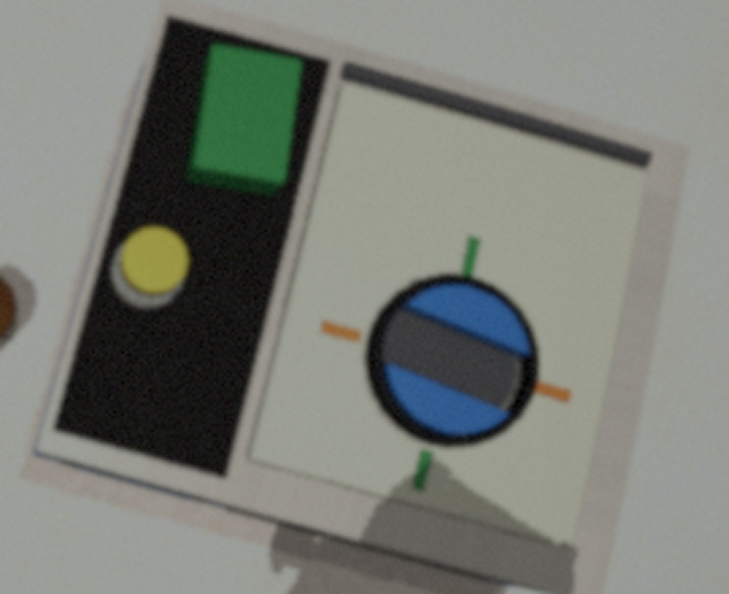

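The panel lies shut. In the crop the dial centre is at (452,360). The orange marks run (323,327) to (569,397), the green marks (475,238) to (420,488), and the slot is about 0.095 rad past orange.

```bash
python3 - <<'E'
from h import *
t=load('top2')
def pz(u,v,z):
    u=310+u/2.7;v=90+v/2.7; a=pt(t,u,v,.5);c=t['position'];return c+(a-c)*(z-c[2])/(a[2]-c[2])
O=[pz(323,327,.16),pz(569,397,.16)];G=[pz(475,238,.16),pz(420,488,.16)]
print(np.mean(O,0),np.mean(G,0)); d=O[0]-O[1];print('phi ey',np.arctan2(d[1],d[0]))
d=G[0]-G[1];print('ex',np.arctan2(d[1],d[0]))
print('collar',(pz(366,360,.178)+pz(539,360,.178))/2,(pz(452,275,.178)+pz(452,446,.178))/2)
for z,a,b in((.18,(405,308),(530,356)),(.18,(388,362),(505,408))):
    d=pz(*a,z)-pz(*b,z);print('slot phi',np.arctan2(d[1],d[0]))
print('panel z',[pt(t,310+u/2.7,90+v/2.7)[2].round(4) for u,v in((300,430),(420,470),(560,480),(590,250),(400,150))], 'floor',pt(t,310+452/2.7,90+358/2.7))
E
```

```text
[ 0.5665263 -0.1592216  0.16     ] [ 0.56742518 -0.16001909  0.16      ]
phi ey 1.2814022218836434
ex -0.28328176032937086
collar [ 0.56624931 -0.15627393  0.178     ] [ 0.56650226 -0.15550858  0.178     ]
slot phi 1.1933517811597214
slot phi 1.182991575860919
panel z [np.float64(0.1599), np.float64(0.1617), np.float64(0.1602), np.float64(0.1606), np.float64(0.1604)] floor [ 0.56883819 -0.16071918  0.1644514 ]
```

>>> step_arm:
  deltas:
    - {"x": -20,"y": 0,"z": 0,"rx": 0.088,"ry": 0,"rz": 0,"fingers": 0.5}
    - {"x": -20,"y": 1,"z": 40,"rx": 0.088,"ry": 0,"rz": 0,"fingers": 0.5}
    - {"x": -20,"y": 1,"z": 80,"rx": 0.088,"ry": 0,"rz": 0,"fingers": 0.5}
    - {"x": -20,"y": 2,"z": 120,"rx": 0.088,"ry": 0,"rz": 0,"fingers": 0.5}
    - {"x": -20,"y": 3,"z": 160,"rx": 0.088,"ry": 0,"rz": 0,"fingers": 0.5}
    - {"x": -20,"y": 3,"z": 195,"rx": 0.088,"ry": 0,"rz": 0,"fingers": 0.5}
    - {"x": -20,"y": 3,"z": 217,"rx": 0.088,"ry": 0,"rz": 0,"fingers": 0.5}
    - {"x": -20,"y": 3,"z": 217,"rx": 0.088,"ry": 0,"rz": 0,"fingers": 0.5}
    - {"x": -20,"y": 3,"z": 217,"rx": 0.088,"ry": 0,"rz": 0,"fingers": 0.5}
    - {"x": 0,"y": 3,"z": 217,"rx": 0.088,"ry": 0,"rz": 0,"fingers": 0.5}
    - {"x": 20,"y": 3,"z": 217,"rx": 0.088,"ry": 0,"rz": 0,"fingers": 0.5}
    - {"x": 40,"y": 3,"z": 217,"rx": 0.088,"ry": 0,"rz": 0,"fingers": 0.5}
    - {"x": 48,"y": 3,"z": 217,"rx": 0.088,"ry": 0,"rz": 0,"fingers": 0.5}
    - {"x": 48,"y": 3,"z": 217,"rx": 0.088,"ry": 0,"rz": 0,"fingers": 0.5}

```text
time: 7.32
tcp_pos: [0.5662, -0.1586, 0.1597]
tcp_rot: [0.693, 0.134, 0.695, -0.134]
wrist_force: [-1.0, 0.6, -0.5]
finger_gap: 0.498
```

```bash
python3 - <<'E'
from h import *
go((.5675,-.159,.131),1.188)
d=snap('wrist','w4'); s=snap('scene','scene4')
a=cv2.imread('pics/scene4.png')[20:170,150:370]
b=cv2.imread('pics/w4.png')[100:330,150:480]
cv2.imwrite('pics/c4.png',np.vstack([cv2.resize(a,(440,300),interpolation=cv2.INTER_CUBIC),cv2.resize(b,(440,300))]))
E
```

```text
xyz mm [28.7  0.1  1.4] rv [ 0.001  -0.0031 -0.0003] cur [ 0.5662 -0.1586  0.1597] phi 1.189 tilt [-0.003  0.001 -1.   ] j [-0.472  0.485  1.356 -0.     1.304 -1.661] F [-1.    0.56 -0.47] T [-0.02  0.    0.  ] gap 0.498 t 7.3167
```

View pics/c4.png

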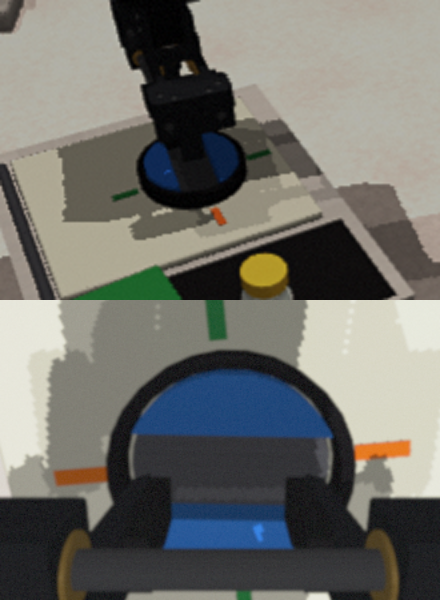

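Both views show the fingertips above the slot and aligned along it (wrist crop tips near (150,480) and (305,480)). The next moves descend and turn.

>>> step_arm:
  deltas:
    - {"x": 8,"y": 0,"z": 0,"rx": 0,"ry": 0,"rz": 0,"fingers": 0.5}
    - {"x": 15,"y": 0,"z": 0,"rx": 0,"ry": 0,"rz": 0,"fingers": 0.5}
    - {"x": 21,"y": 0,"z": 0,"rx": 0,"ry": 0,"rz": 0,"fingers": 0.5}
    - {"x": 25,"y": 0,"z": 0,"rx": 0,"ry": 0,"rz": 0,"fingers": 0.5}
    - {"x": 28,"y": 0,"z": 0,"rx": 0,"ry": 0,"rz": 0,"fingers": 0.5}
    - {"x": 28,"y": 0,"z": 0,"rx": 0,"ry": 0,"rz": 0,"fingers": 0.5}
    - {"x": 28,"y": 0,"z": 0,"rx": 0,"ry": 0,"rz": 0,"fingers": 0.5}

```text
time: 8.0
tcp_pos: [0.5673, -0.1591, 0.1331]
tcp_rot: [0.694, 0.134, 0.694, -0.134]
wrist_force: [-0.1, 0.4, -0.3]
finger_gap: 0.501
```

```bash
python3 - <<'E'
from h import *
go((.5675,-.159,.131),1.188)
E
```

```text
xyz mm [2.1 0.2 0.2] rv [ 0.001 -0.     0.   ] cur [ 0.5673 -0.1591  0.1331] phi 1.189 tilt [-0.  0. -1.] j [-0.472  0.509  1.39  -0.     1.243 -1.661] F [-0.06  0.44 -0.26] T [ 0.02 -0.04  0.05] gap 0.501 t 8.0
```

>>> step_arm:
  deltas:
    - {"x": 2,"y": 0,"z": 0,"rx": 0.1,"ry": 0,"rz": 0,"fingers": 0.5}
    - {"x": 3,"y": 0,"z": 0,"rx": 0.2,"ry": 0,"rz": 0,"fingers": 0.5}
    - {"x": 3,"y": 0,"z": 0,"rx": 0.3,"ry": 0,"rz": 0,"fingers": 0.5}
    - {"x": 3,"y": 0,"z": 0,"rx": 0.4,"ry": 0,"rz": 0,"fingers": 0.5}
    - {"x": 3,"y": 0,"z": 0,"rx": 0.5,"ry": 0,"rz": 0,"fingers": 0.5}
    - {"x": 3,"y": 0,"z": 0,"rx": 0.6,"ry": 0,"rz": 0,"fingers": 0.5}
    - {"x": 3,"y": 0,"z": 0,"rx": 0.7,"ry": 0,"rz": 0,"fingers": 0.5}
    - {"x": 3,"y": 0,"z": 0,"rx": 0.8,"ry": 0,"rz": 0,"fingers": 0.5}
    - {"x": 3,"y": 0,"z": 0,"rx": 0.8,"ry": 0,"rz": 0,"fingers": 0.5}
    - {"x": 3,"y": 0,"z": 0,"rx": 0.8,"ry": 0,"rz": 0,"fingers": 0.5}

```text
time: 8.83
tcp_pos: [0.567, -0.159, 0.1302]
tcp_rot: [0.588, 0.393, 0.588, -0.393]
wrist_force: [-3.5, -0.6, -0.2]
finger_gap: 0.502
```

```bash
python3 - <<'E'
from h import *
go((.5675,-.159,.131),1.188)
E
```

```text
xyz mm [-0.8  0.4  0.2] rv [-7.959e-01 -4.000e-04  3.000e-04] cur [ 0.567  -0.159   0.1302] phi 0.3921 tilt [-0.001  0.    -1.   ] j [-0.472  0.511  1.394 -0.     1.237 -0.864] F [-3.54 -0.58 -0.2 ] T [0.04 0.52 0.05] gap 0.502 t 8.8333
```

>>> step_arm:
  deltas:
    - {"x": 0,"y": 0,"z": 0,"rx": 0.1,"ry": 0,"rz": 0,"fingers": 0.5}
    - {"x": 0,"y": 0,"z": 0,"rx": 0.2,"ry": 0,"rz": 0,"fingers": 0.5}
    - {"x": 0,"y": 0,"z": 0,"rx": 0.3,"ry": 0,"rz": 0,"fingers": 0.5}
    - {"x": 0,"y": 0,"z": 0,"rx": 0.4,"ry": 0,"rz": 0,"fingers": 0.5}
    - {"x": 0,"y": 0,"z": 0,"rx": 0.5,"ry": 0,"rz": 0,"fingers": 0.5}
    - {"x": 0,"y": 0,"z": 0,"rx": 0.6,"ry": 0,"rz": 0,"fingers": 0.5}
    - {"x": 0,"y": 0,"z": 0,"rx": 0.7,"ry": 0,"rz": 0,"fingers": 0.5}
    - {"x": 0,"y": 0,"z": 0,"rx": 0.8,"ry": 0,"rz": 0,"fingers": 0.5}
    - {"x": 0,"y": 0,"z": 0,"rx": 0.87,"ry": 0,"rz": 0,"fingers": 0.5}
    - {"x": 0,"y": 0,"z": 0,"rx": 0.87,"ry": 0,"rz": 0,"fingers": 0.5}

```text
time: 9.67
tcp_pos: [0.5673, -0.1584, 0.1301]
tcp_rot: [0.366, 0.605, 0.367, -0.605]
wrist_force: [-1.0, 3.3, -0.6]
finger_gap: 0.5
```

>>> step_arm:
  deltas:
    - {"x": 0,"y": 0,"z": 0,"rx": 0.03,"ry": 0,"rz": 0,"fingers": 0.5}
    - {"x": 0,"y": 0,"z": 0,"rx": 0.06,"ry": 0,"rz": 0,"fingers": 0.5}
    - {"x": 0,"y": 0,"z": 0,"rx": 0.06,"ry": 0,"rz": 0,"fingers": 0.5}

```text
time: 9.92
tcp_pos: [0.5673, -0.1586, 0.1301]
tcp_rot: [0.349, 0.615, 0.349, -0.615]
wrist_force: [-1.6, 4.3, -0.1]
finger_gap: 0.502
```

```bash
python3 - <<'E'
from h import *
go((.5675,-.159,.131),-.4)
E
```

```text
xyz mm [-0.9  0.4  0.3] rv [-0.1384 -0.0007  0.0004] cur [ 0.5673 -0.1586  0.1301] phi -0.5384 tilt [-0.     0.001 -1.   ] j [-4.720e-01  5.120e-01  1.394e+00  1.000e-03  1.237e+00  6.700e-02] F [-1.58  4.27 -0.14] T [0.52 0.41 0.13] gap 0.502 t 9.9167
```

>>> step_arm:
  deltas:
    - {"x": 0,"y": 0,"z": 0,"rx": 0.04,"ry": 0,"rz": 0,"fingers": 0.5}
    - {"x": 0,"y": 0,"z": 0,"rx": 0.07,"ry": 0,"rz": 0,"fingers": 0.5}
    - {"x": 0,"y": 0,"z": 0,"rx": 0.07,"ry": 0,"rz": 0,"fingers": 0.5}

```text
time: 10.17
tcp_pos: [0.5679, -0.1579, 0.1301]
tcp_rot: [0.328, 0.627, 0.328, -0.626]
wrist_force: [2.7, 7.3, -0.7]
finger_gap: 0.499
```

```bash
python3 - <<'E'
from h import *
go((.5675,-.159,.131),-.6)
E
```

```text
xyz mm [-0.9  0.3  1.1] rv [-0.0064 -0.0018 -0.0002] cur [ 0.5679 -0.1579  0.1301] phi -0.6064 tilt [ 0.001  0.001 -1.   ] j [-0.471  0.512  1.394  0.002  1.236  0.135] F [ 2.69  7.31 -0.72] T [ 1.16 -0.12  0.99] gap 0.499 t 10.1667
```

The axial moment has jumped to about 1 N m, so it is against the stop. One small extra turn, then straight up and away.

>>> step_arm:
  deltas:
    - {"x": 0,"y": 0,"z": 0,"rx": 0.025,"ry": 0,"rz": 0,"fingers": 0.5}
    - {"x": 0,"y": 0,"z": 0,"rx": 0.025,"ry": 0,"rz": 0,"fingers": 0.5}
    - {"x": 0,"y": 0,"z": 0,"rx": 0.025,"ry": 0,"rz": 0,"fingers": 0.5}
    - {"x": 0,"y": 0,"z": 0,"rx": -0.1,"ry": 0,"rz": 0,"fingers": 0.5}
    - {"x": 0,"y": 0,"z": 0,"rx": -0.2,"ry": 0,"rz": 0,"fingers": 0.5}
    - {"x": 0,"y": 0,"z": 0,"rx": -0.2,"ry": 0,"rz": 0,"fingers": 0.5}
    - {"x": -15,"y": 0,"z": 0,"rx": -0.2,"ry": 0,"rz": 0,"fingers": 0.5}
    - {"x": -50,"y": 0,"z": 0,"rx": -0.2,"ry": 0,"rz": 0,"fingers": 0.5}
    - {"x": -90,"y": 0,"z": 0,"rx": -0.2,"ry": 0,"rz": 0,"fingers": 0.5}
    - {"x": -120,"y": 0,"z": 0,"rx": -0.2,"ry": 0,"rz": 0,"fingers": 0.5}
    - {"x": -120,"y": 0,"z": 0,"rx": -0.2,"ry": 0,"rz": 0,"fingers": 0.5}

```text
time: 11.08
tcp_pos: [0.5693, -0.1603, 0.2571]
tcp_rot: [0.391, 0.594, 0.383, -0.59]
wrist_force: [0.2, -0.4, -0.2]
finger_gap: 0.495
```

```bash
python3 - <<'E'
from h import *
go((.40,-.1,.25),-.4)
E
```

```text
xyz mm [   4.9 -179.3   12.6] rv [-0.0122  0.0011 -0.0123] cur [ 0.5693 -0.1603  0.2571] phi -0.4122 tilt [ 0.011 -0.006 -1.   ] j [-0.472  0.425  1.192 -0.     1.512 -0.06 ] F [ 0.2  -0.35 -0.15] T [-0.12  0.1  -0.03] gap 0.495 t 11.0833
```

>>> step_arm:
  deltas:
    - {"x": 0,"y": -40,"z": 0,"rx": 0,"ry": 0,"rz": 0,"fingers": 0.5}
    - {"x": 0,"y": -80,"z": 5,"rx": 0,"ry": 0,"rz": 0,"fingers": 0.5}
    - {"x": 0,"y": -120,"z": 10,"rx": 0,"ry": 0,"rz": 0,"fingers": 0.5}
    - {"x": 0,"y": -160,"z": 12,"rx": 0,"ry": 0,"rz": 0,"fingers": 0.5}
    - {"x": 0,"y": -200,"z": 12,"rx": 0,"ry": 0,"rz": 0,"fingers": 0.5}
    - {"x": 0,"y": -220,"z": 12,"rx": 0,"ry": 0,"rz": 0,"fingers": 0.5}
    - {"x": 0,"y": -220,"z": 12,"rx": 0,"ry": 0,"rz": 0,"fingers": 0.5}
    - {"x": 0,"y": -220,"z": 12,"rx": 0,"ry": 0,"rz": 0,"fingers": 0.5}
    - {"x": 0,"y": -220,"z": 12,"rx": 0,"ry": 0,"rz": 0,"fingers": 0.5}

```text
time: 11.83
tcp_pos: [0.3614, -0.0827, 0.2502]
tcp_rot: [0.388, 0.592, 0.387, -0.592]
wrist_force: [-0.8, -0.2, 0.6]
finger_gap: 0.502
```

```bash
python3 - <<'E'
from h import *
go((.40,-.1,.25),-.4)
d=snap('top','top5')
a=cv2.imread('pics/top5.png')[90:310,310:580]
cv2.imwrite('pics/c5.png',cv2.resize(a,None,fx=2.7,fy=2.7,interpolation=cv2.INTER_CUBIC))
print([pt(d,310+u/2.7,90+v/2.7)[2].round(4) for u,v in((300,430),(420,470),(590,250),(400,150))])
E
```

```text
xyz mm [ 0.2 42.3  0.4] rv [-0.0118  0.0003 -0.001 ] cur [ 0.3614 -0.0827  0.2502] phi -0.4118 tilt [ 0.001 -0.001 -1.   ] j [-0.544 -0.078  1.81  -0.     1.409 -0.132] F [-0.81 -0.15  0.64] T [-0.07  0.07 -0.06] gap 0.502 t 11.8333
[np.float64(0.1604), np.float64(0.1616), np.float64(0.1608), np.float64(0.1603)]
```

View pics/c5.png

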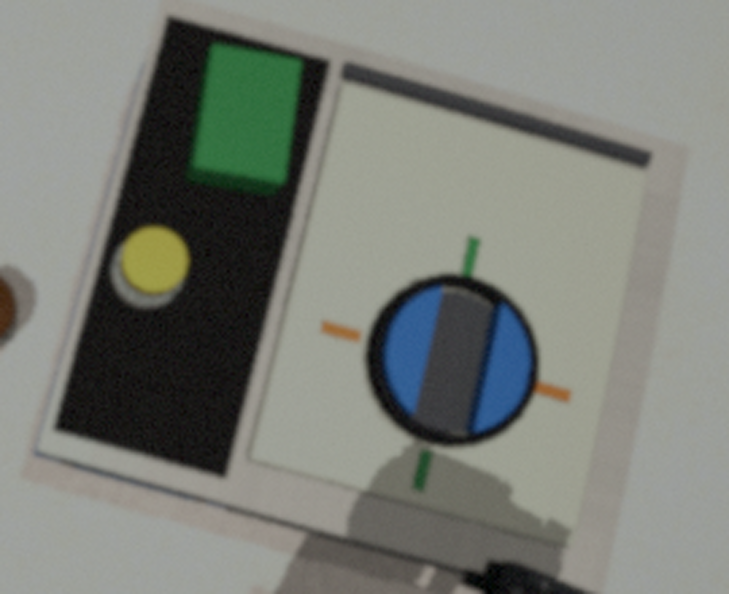

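The slot now lines up with the green marks: its edges slope 0.20–0.22 and the marks 0.22. The panel reads flat at about 0.160, and the pot, slide box and bottle are unmoved. Handing in.

```bash
python3 -c "
from station import manip
print(manip.sign_off())"
```

```text
the job is handed in; nothing more can be done
None
```

The panel is pushed fully shut and the fastener is turned clockwise to its locked stop. The job was handed in at about 12 s of the 51 s allowed; the hand-in gave no verdict.

- **Panel:** it met firm resistance at 22 N. In the last top picture its face reads about 0.160 m across, which matches fully shut.
- **Fastener:** the moment about its axis jumped to about 1 N m when it reached the stop. In the last picture the slot lines up with the green marks to within about 0.02 rad.
- **Other objects:** the pot, slide box and bottle look unmoved in that picture. The arm finished back in front of the analyser and higher than it, with wrist force at noise level.

**One disagreement:** the real fingertips sit about 38–40 mm behind the reported tool point, seen in two cameras and at the contact with the shut panel. Because of this the first push stopped with the panel still about 0.14 rad open. I went about 35 mm lower to close it and corrected for the offset when entering the slot.

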